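Hold the brake lever for a leak check

TASK

Leak check of a linked motorcycle brake set on the bench: first push the rear brake pedal right down to its stop for a moment and let it come fully up again. Then pull the hand brake lever towards its handlebar until its red pointer stands over the green clip, without pulling it clear past the clip, and keep holding it there with the gripper: the program finishes while holding the lever. Do not move the clip or disturb the spanner, spray can, jar and brake disc lying around.

Things in the scene. Friction and masses are not known exactly. Their poses are not given: they have to be found in the camera images.
- pedal_stand: Fixed grey steel base plate 220 x 110 x 12 mm carrying the rear brake pedal; origin at the centre of its underside, on the bench. Its x runs from the pedal's pad (near the robot) to the pivot, z up. The pivot axis is parallel to its y at x = +65, z = 85 mm, between two dark cheeks 110 mm tall. It may stand left or right of the lever stand.
- brake_pedal (a joint): Angle of the pedal: 0 fully up, 0.25 rad down on its stop. A spring returns it. At the pad, moving it takes about 4 N at the start and about 12 N at the stop; the pad sinks about 32 mm.
- pedal_pad (a point): Middle of the top of the pedal's black ribbed rubber pad, 50 mm (along the stand's x) by 64 mm (along y), 119 mm above the bench with the pedal up and about 87 mm at the stop (its middle then 4 mm further in the stand's -x). It lies 60 mm in -x from the stand's origin, 125 mm from the pivot. Moves with the pedal.
- lever_stand: Fixed blue base plate 150 x 270 x 12 mm carrying a handlebar stub and brake lever; origin at the centre of its underside, on the bench, z up. The bar runs along its y at x = -40 mm; the lever lies beyond the bar, at x = +45 mm, parallel to it at rest, its upright pivot at x = +45, y = -20 mm. A small white reservoir on the bar side of the pivot is 127 mm tall.
- brake_lever (a joint): Angle of the lever about its upright pivot: 0 at rest, growing counterclockwise seen from above as the blade is pulled towards the bar (the stand's -x), limit 0.36 rad. Spring return: at 120 mm from the pivot it takes about 3 N at the start, 9 N at 0.24 rad. Nothing holds it but the gripper.
- lever_press (a point): Point on the centre line of the aluminium lever blade 120 mm from the pivot (at rest x = +45, y = +100, z = 103 mm of the stand), a good place to pull. Blade 12 mm thick, 18 mm high (94 to 112 mm above the bench), from the pivot to a 22 mm ball end. Pull it from its far (+x) side, free down to the base plate, or pinch it across. Moves with the lever; its axes turn with it.
- pointer_tip (a point): Tip of the lever's red pointer (6 mm wide), 105 mm from the pivot on the other side of it from the blade, 100 mm above the bench. It swings towards the stand's +x as the lever is pulled.
- clip (a joint): Angle at which the green clip is set, on the same axis and scale as brake_lever: the pointer stands exactly over the clip's middle when both are equal. Set between 0.14 and 0.27 rad; it is not to be touched.
- clip_mark (a point): Point above the middle line of the green clip, 105 mm from the lever's pivot and at the pointer's height; the pointer tip reaches this very point when the lever is rightly held. Its x axis points the way the pointer moves as the lever is pulled. The clip is 16 mm wide along that way and 36 mm long, and lies on the white dial just below the pointer.
- spanner: Loose steel spanner, 160 mm long, lying on the bench between robot and stands, pointing away from the robot; bystander. Origin at its middle.
- spray_can: Loose upright spray can with a yellow band, 52 mm diameter, 120 mm tall, beyond the stands in the middle; bystander. Origin at the centre of its underside.
- bolt_jar: Loose upright jar with a green cap, 64 mm diameter, 80 mm tall, beyond the stands on the left; bystander. Origin at the centre of its underside.
- brake_disc: Loose steel brake disc lying flat, 140 mm diameter, 14 mm high at its hub, beyond the stands on the right; bystander. Origin at the centre of its underside.
- bar_grip (a point): Middle of the black rubber grip (32 mm diameter, 120 mm long) on the 22 mm handlebar, on its axis, 100 mm above the bench; at x = -40, y = +95 mm of the lever stand. Fixed; the lever is pulled towards it.
- dial (a point): Middle of the top of the white dial plate (95 mm along the lever stand's x, 82 mm along y, 85 mm above the bench) that lies under the pointer. Fixed.
There are look-alikes about, which are no part of the job. Of the things that look like the pedal_stand, the smallest one is meant.

How it is judged (in metres and radians):
On the way, in this order (a step that is already met when the one before it is completed fails the run):
1. the pedal is pressed to its stop (within 0.025 rad, about 3 mm at the pad) by the gripper's fingers while the hand lever is still at rest (value of joint brake_pedal above 0.225 rad and contact force between the fingers and pedal_stand above 1 N and value of joint brake_lever below 0.05 rad), for 0.2 s.
2. the pedal is up again (below 0.04 rad), the hand lever still at rest (value of joint brake_pedal below 0.04 rad and value of joint brake_lever below 0.05 rad), for 0.1 s.
At the end, for the whole second after the job is handed in: The gripper's fingers hold the hand lever still, pressing on it with more than 2 N, with the pointer tip within 9 mm of the clip's middle line (that is, over the clip), and the pedal is up (below 0.04 rad) (horizontal distance between pointer_tip and clip_mark below 0.009 m and contact force between the fingers and lever_stand above 2 N and velocity of joint brake_lever between -0.05 and 0.05 rad/s and value of joint brake_pedal below 0.04 rad); the arm keeps its last pose, push and grip.
It fails at once if the pointer goes clear past the clip (its tip more than 15 mm past the clip's middle) (x of pointer_tip in the frame of clip_mark above 0.015 m).
It fails at once if the clip is shifted by more than 4 mm (distance of clip_mark from where it was at the start of the episode above 0.004 m).
It fails at once if a bystander is shifted by more than 25 mm or knocked over (distance of any of spanner, spray_can, bolt_jar, brake_disc from where it was at the start of the episode above 0.025 m or angle between any of spray_can, bolt_jar's own z axis and vertical above 0.5 rad).
It also fails if it takes over 58 s, if anything falls off the work surface, if the arm or the gripper's body presses on something with over 40 N, if the wrist force passes 120 N, or if a joint passes its speed limit or range.

ROBOT

A 6-joint arm with a two-finger parallel gripper is mounted at the origin on the work surface. World frame = base frame: x ahead of the robot, y to its left, z up, the work surface at z = 0. Lengths are in m, angles in degrees, forces in N, time in s.
With the tool pointing down it reaches from about 0.4 to 0.825 m from the base axis. Payload 7 kg.
Tool frame: the origin (TCP) lies midway between the tips of the shut fingers; the grasp point (between the pads) lies 19 mm behind it; z points along the fingers, y is the line along which they close (so a half turn about z gives the same grasp; the last joint's range is limited). The gripper opens to 88 mm and grips with 3 to 60 N. Pads are 19 mm wide; open, the fingers measure 130 mm over their backs; the gripper's body (78 mm by 193 mm) begins 47 mm behind the grasp point.
Start: joints at [85.72, 20.546, 0.682, 0, -70.136, -16.507], TCP at [0.24, 0.631, 0.227] pointing down, gripper open.
Joint ranges: [-176.03, 176.03], [-82.01, 121.73], [-58.28, 71.71], [-173.87, 95.51], [-174.79, -0.11], [-173.66, 173.66]. Speed limits (degrees/s): [136.94, 136.94, 172.46, 180, 180, 180].

INTERFACE

Orientations are given as a 3x3 rotation matrix whose columns are the frame's x, y, z axes.
In Python, from rig import robot gives the robot as it stands. Calls block until the motion is done:
- robot.goto(position, orientation): joint-space move of the TCP to a pose.
- robot.servo_line(position, ori=None, speed=0.15): straight line of the TCP; ori=None keeps the orientation; speed is the mean speed in m/s.
- robot.movej(angles): joint-space move.
- robot.move_gripper(opening): opening from 0.0 (shut) to 1.0 (fully open); the grip force is fixed at half the most; returns when the fingers have stopped.
- robot.dwell(seconds).
- robot.ik(position, orientation): joint angles nearest the present ones, or None.
- robot.grab_frame(name): name is "scene" or "top" or "wrist"; returns (picture, depth): 400x640x3 uint8, red, green, blue; 400x640 float32, m along the optical axis (not along the pixel's ray), 0 where there is no reading.
- robot.camera_info(name): a dict with "vfov" (degrees; the focal length in pixels is half the picture's height over the tangent of half this angle, whatever the lens; pixels are square), "cx", "cy" (the principal point, pixels), "view" (4x4, takes a point from world to camera coordinates); the wrist camera has in their place "T_tool_cam" (4x4, takes a point from camera to tool coordinates, whose origin is the TCP and whose axes are the flange's). Camera axes: x right, y down, z forward; pixel columns grow to the right and rows downward; lengths in m; the calibration is good to about 2 mm. A picture is of the moment at which its call begins: read the wrist's pose just before it. camera_info takes no time and is no camera call.
A pose or a line that the arm cannot do raises robot.Unreachable and nothing moves.
- robot.job_done(): hands the job in; it is judged then, once.
Readings, each from a call of its own:
- robot.read_t(): time.
- robot.read_qpos(): joint angles.
- robot.read_qvel(): joint speeds.
- robot.read_effort(): joint torques, N m.
- robot.read_position(): TCP position.
- robot.read_tcp_rot(): TCP orientation.
- robot.read_force(): force on the tool from outside, world axes, zero at the start.
- robot.read_ft_torque(): the same for the moment, N m.
- robot.read_grip_width(): opening from 0.0 (shut) to 1.0 (fully open).
- robot.read_finger_force(): force on a finger pad.
Only numpy, scipy, OpenCV 4.12 (cv2) and the standard library are available. Lean on these libraries where they do the work, as an engineer would, in place of code of your own. Each camera call takes 0.05 s, during which the arm holds its last target. There are 200 camera calls.

## Working session

There is one attempt and no reset: what is moved stays moved. The work goes in short steps, each a Python script; the robot and the scene stay as the last script left them, time stands still between calls to the robot, and variables do not carry over. Pictures are saved under pics/ and viewed, at most 10 in all, crops included, and the job is handed in when it is done.

```bash
ls; mkdir -p pics; python3 - <<'E'
from rig import robot
import cv2,numpy as np
for n in("top","scene"):
    p,d=robot.grab_frame(n); cv2.imwrite(f"pics/{n}0.png",p[...,::-1]); np.save(f"pics/{n}0.npy",d); i=robot.camera_info(n); print(n,i, (d>0).mean())
print(robot.read_t(),robot.read_tcp_rot())
E
```

```text
pics
top {'vfov': 43.75089082073843, 'cx': 312.0968134497921, 'cy': 205.1770993646061, 'view': array([[-0.07691281, -0.9970269 ,  0.0046666 , -0.03372191],
       [-0.97134364,  0.07387418, -0.22590736,  0.48858681],
       [ 0.22489097, -0.02190804, -0.97413761,  1.26570749],
       [ 0.        ,  0.        ,  0.        ,  1.        ]])} 0.99585546875
scene {'vfov': 57.420975774404944, 'cx': 316.7088217548328, 'cy': 208.05564362099062, 'view': array([[ 0.34176199,  0.93975384, -0.00783942, -0.10022549],
       [ 0.76684663, -0.28368328, -0.57573436, -0.31241783],
       [-0.54327249,  0.19075248, -0.81759923,  1.2810657 ],
       [ 0.        ,  0.        ,  0.        ,  1.        ]])} 0.99607421875
0.1 [[ 9.34876662e-01 -3.54972505e-01 -3.83296533e-04]
 [-3.54972675e-01 -9.34875529e-01 -1.46492747e-03]
 [ 1.61674425e-04  1.50558630e-03 -9.99998854e-01]]
```

View pics/top0.png

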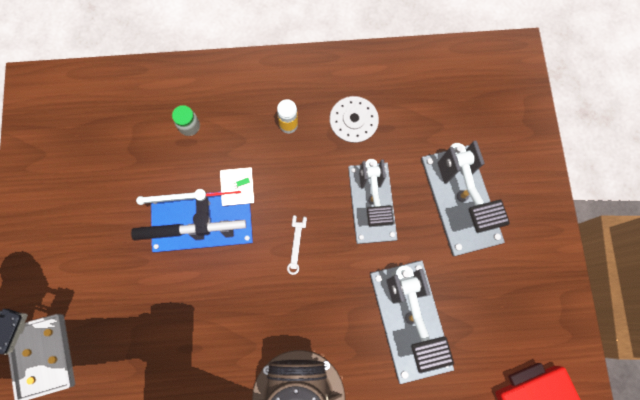

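View pics/scene0.png

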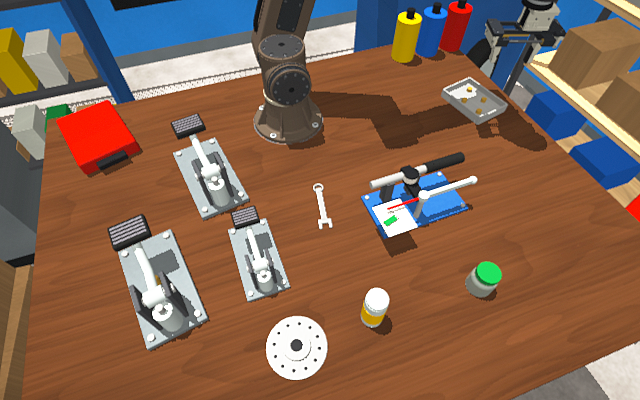

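The top view shows three pedal look-alikes, at px (373,203), (463,200) and (411,320). The one at (373,203) is the smallest. The blue lever stand is at (200,222), with its blade from the pivot (200,195) to the ball (140,201). The pointer runs to (240,192) and the clip is at (243,183).

```bash
cat > h.py <<'E'
import numpy as np,cv2
from rig import robot
def cam(n):
    i=robot.camera_info(n); return 200/np.tan(np.radians(i['vfov']/2)),i['cx'],i['cy'],i
def pose(n):
    f,cx,cy,i=cam(n)
    if n!="wrist": return np.linalg.inv(i['view'])
    T=np.eye(4);T[:3,:3]=robot.read_tcp_rot();T[:3,3]=robot.read_position();return T@i['T_tool_cam']
def ray(n,uv,z,P):
    f,cx,cy,_=cam(n);uv=np.atleast_2d(uv).astype(float)
    d=np.c_[(uv[:,0]-cx)/f,(uv[:,1]-cy)/f,np.ones(len(uv))]@P[:3,:3].T
    return P[:3,3]+d*((z-P[2,3])/d[:,2])[:,None]
def cloud(n,d,P):
    f,cx,cy,_=cam(n);v,u=np.mgrid[:400,:640]
    c=np.stack([(u-cx)/f*d,(v-cy)/f*d,d],-1); return c@P[:3,:3].T+P[:3,3]
def mask(p,lo,hi):
    return cv2.inRange(cv2.cvtColor(p,cv2.COLOR_RGB2HSV),lo,hi)
def rect(n,m,z,P):  # min-area rect of mask pixels cast to plane z
    v,u=np.nonzero(m);w=ray(n,np.c_[u,v],z,P)[:,:2]
    r=cv2.minAreaRect((w*1000).astype(np.float32));return r
def big(m):
    k,l,s,c=cv2.connectedComponentsWithStats(m);return (l==1+np.argmax(s[1:,4])).astype(np.uint8)*255
E
cat > a.py <<'E'
from h import *
for n in("top","scene"):
    p=cv2.imread(f"pics/{n}0.png")[...,::-1].copy();d=np.load(f"pics/{n}0.npy");P=pose(n);C=cloud(n,d,P)
    print(n)
    b=mask(p,(105,150,60),(125,255,255))
    b[(C[...,2]>.03)|(C[...,2]<-.01)|(C[...,0]<.3)|(C[...,0]>.9)|(np.abs(C[...,1])>.5)]=0
    print("blue",rect(n,big(b),.012,P))
    x0=[330,400,150,250] if n=="top" else [225,295,200,305]
    R=np.zeros((400,640),bool);R[x0[2]:x0[3],x0[0]:x0[1]]=1
    pl=(R&(C[...,2]>.007)&(C[...,2]<.02)&(p.astype(int).max(2)-p.min(2)<40)).astype(np.uint8)*255
    pl=big(cv2.morphologyEx(pl,cv2.MORPH_CLOSE,np.ones((3,3))));print("plate",rect(n,pl,.012,P))
    pad=big((R&(C[...,2]>.1)&(C[...,2]<.125)&(p.max(2)<110)).astype(np.uint8)*255);print("pad",rect(n,pad,.119,P),C[pad>0].mean(0))
    W=(C[...,0]>.3)&(C[...,0]<.9)&(C[...,1]>-.1)&(C[...,1]<.6)&(C[...,2]>.06)&(C[...,2]<.13)
    for nm,lo,hi,z in(("red",(0,120,80),(6,255,255),.1),("green",(50,120,60),(80,255,255),.087)):
        m=mask(p,lo,hi);m[~W]=0;m[C[...,2]>.105]=0
        if nm=="red": m|=mask(p,(174,120,80),(180,255,255))*W.astype(np.uint8)
        m=big(m);print(nm,rect(n,m,z,P),C[m>0].mean(0),(m>0).sum())
E
python3 a.py
```

```text
top
blue ((470.62774658203125, 233.46713256835938), (136.3192596435547, 266.9990234375), 1.137313961982727)
plate ((490.2030334472656, -237.5343475341797), (219.89065551757812, 110.3120346069336), 0.730231523513794)
pad ((430.45269775390625, -236.86888122558594), (48.50728988647461, 62.845664978027344), 0.14914478361606598) [ 0.42733746 -0.23026498  0.11843012]
red ((523.6138305664062, 174.4225616455078), (5.2970380783081055, 51.45820236206055), 3.0512325763702393) [0.52268659 0.17688907 0.10212698] 38
green ((751.7752075195312, 259.4259948730469), (51.2263298034668, 55.723297119140625), 88.7030029296875) [0.75527844 0.26106418 0.0801794 ] 322
scene
blue ((517.3479614257812, 283.272705078125), (76.4306411743164, 165.25096130371094), 0.1529395878314972)
plate ((494.88250732421875, -239.8250732421875), (220.8944091796875, 109.05010986328125), 0.7372170686721802)
pad ((436.96881103515625, -240.7398681640625), (54.276100158691406, 62.87092590332031), 0.6581529974937439) [ 0.447716   -0.24044472  0.11703962]
red ((521.8032836914062, 154.18814086914062), (90.03462219238281, 11.334851264953613), 89.73181915283203) [0.52376489 0.15881134 0.10041391] 74
green ((761.1163330078125, 251.82022094726562), (58.70210266113281, 55.30384826660156), 69.82072448730469) [0.75969969 0.25679312 0.07859089] 467
```

```bash
cat >> h.py <<'E'
def R_down(a): # tool y axis at world angle a (rad), pointing down
    y=np.array([np.cos(a),np.sin(a),0]);z=np.array([0,0,-1.]);return np.c_[np.cross(y,z),y,z]
E
python3 - <<'E'
from h import *
print(np.round(robot.camera_info("wrist")['T_tool_cam'],3),robot.camera_info("wrist")['vfov'])
for a in (0.02,0.02+np.pi):
    print(a,robot.ik([.52,.333,.084],R_down(a)),robot.ik([.5,.2,.35],R_down(a)))
for a in (np.pi/2,-np.pi/2): print(a,robot.ik([.432,-.239,.25],R_down(a)))
E
```

```text
[[-0.001 -0.963 -0.269  0.073]
 [ 1.    -0.001 -0.    -0.001]
 [ 0.    -0.269  0.963 -0.159]
 [ 0.     0.     0.     1.   ]] 67.42254546347768
0.02 [ 50.73112951  22.27599094 -16.99613004   0.         -50.72787902
 130.41478609] [ 42.66618868   4.29175362  -4.4767109    0.         -81.23153547
 138.47972691]
3.161592653589793 [ 50.73112951  22.27599094 -16.99613004   0.         -50.72787902
 -49.58521391] [ 42.66618868   4.29175362  -4.4767109    0.         -81.23153547
 -41.52027309]
1.5707963267948966 [ -6.09253037   2.32065594 -19.43934758   0.         -68.23999648
 -83.90746963]
-1.5707963267948966 [ -6.09253037   2.32065594 -19.43934758   0.         -68.23999648
  96.09253037]
```

```bash
python3 - <<'E'
from h import *
robot.goto([.5,.17,.27],R_down(np.pi+.02));P=pose("wrist");p,d=robot.grab_frame("wrist")
np.savez("pics/w1.npz",p=p,d=d,P=P);cv2.imwrite("pics/w1.png",p[...,::-1]);print(robot.read_t())
E
```

```text
2.075
```

View pics/w1.png

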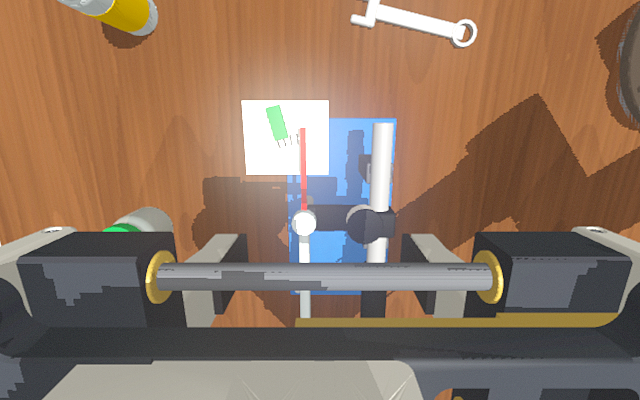

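The wrist view shows the pointer from (304,205) to its tip at (303,128). The green clip is at (277,122) on the white dial, and the pivot cap is at (304,222).

```bash
python3 - <<'E'
from h import *
D=np.load("pics/w1.npz");p,d,P=D['p'],D['d'],D['P'];C=cloud("wrist",d,P);n="wrist"
ok=np.zeros((400,640),np.uint8);ok[90:300,200:420]=1
red=(mask(p,(0,120,80),(8,255,255))|mask(p,(172,120,80),(180,255,255)))*ok; red[C[...,2]<.09]=0
red=big(red);g=big(mask(p,(45,100,60),(80,255,255))*ok)
zc=np.median(C[g>0][:,2]);zr=np.median(C[red>0][:,2]);print("z",zc,zr)
rr=rect(n,red,.1,P);gr=rect(n,g,zc,P);print("red",rr,"clip",gr)
bl=big(mask(p,(105,150,60),(125,255,255))*ok);print("blue",rect(n,bl,.012,P))
wh=big(((p.min(2)>200)&(ok>0)&(np.abs(C[...,2]-.085)<.008)).astype(np.uint8)*255)|g;print("dial",rect(n,wh,.085,P))
cap=((p.min(2)>150)&(C[...,2]>.105)&(ok>0)).astype(np.uint8);cap[:205]=0;cap[240:]=0;cap[:,290:]*=1;cap[:,320:]=0;cap[:,:285]=0
print("cap",C[cap>0].mean(0),np.median(C[cap>0][:,2]),rect(n,cap,float(np.median(C[cap>0][:,2])),P))
for nm,m,z in(("red",red,.1),("clip",g,zc)):
    v,u=np.nonzero(m);w=ray(n,np.c_[u,v],z,P)[:,:2];l=cv2.fitLine(w.astype(np.float32),cv2.DIST_L2,0,.01,.01).ravel();print(nm,l,w.mean(0),np.degrees(np.arctan2(l[0],l[1])))
E
```

```text
z 0.09247340883445085 0.10271519576262048
red ((523.3738403320312, 196.88380432128906), (4.9497785568237305, 7.616588592529297), 11.126696586608887) clip ((562.6767578125, 90.61788940429688), (3.422856330871582, 0.6407058835029602), 18.59014892578125)
blue ((472.6824951171875, 363.4640197753906), (66.26190185546875, 3.578261137008667), 1.1998136043548584)
dial ((545.0239868164062, 122.7869873046875), (94.25505065917969, 80.45073699951172), 1.1895614862442017)
cap [0.52269155 0.21405277 0.11335029] 0.1123746955282155 ((522.9228515625, 215.5892791748047), (26.89413070678711, 33.31547164916992), 1.1929621696472168)
red [ 0.2101914  -0.97766024  0.5231861   0.19664127] [0.52318611 0.19664127] 167.86642
clip [0.9522535  0.30530843 0.5625666  0.09066533] [0.56256656 0.09066533] 72.223274
```

```bash
python3 - <<'E'
from h import *
D=np.load("pics/w1.npz");p,d,P=D['p'],D['d'],D['P'];C=cloud("wrist",d,P);n="wrist"
q=p.astype(int)
ok=np.zeros((400,640),np.uint8);ok[95:210,230:335]=1
g=big(((q[...,1]>q[...,0]+40)&(q[...,1]>q[...,2]+25)&(ok>0)).astype(np.uint8)*255)
red=big(((q[...,0]>q[...,1]+80)&(q[...,0]>q[...,2]+80)&(ok>0)&(np.arange(640)>293)&(np.arange(640)<315)).astype(np.uint8)*255)
print("n",(g>0).sum(),(red>0).sum())
zc=np.median(C[g>0][:,2]);print("z",zc,np.median(C[red>0][:,2]))
for nm,m,z in(("red",red,.1),("clip",g,zc)):
    v,u=np.nonzero(m);w=ray(n,np.c_[u,v],z,P)[:,:2];l=cv2.fitLine(w.astype(np.float32),cv2.DIST_L2,0,.01,.01).ravel();print(nm,l,rect(n,m,z,P),u.min(),u.max(),v.min(),v.max(),"deg",np.degrees(np.arctan(l[0]/l[1])))
E
```

```text
n 470 272
z 0.09263251464553038 0.10255187856180759
red [ 0.01430947 -0.9998976   0.5241849   0.14418879] ((523.9999389648438, 142.97616577148438), (4.495919227600098, 65.62886810302734), 0.21111853420734406) 301 305 128 188 deg -0.8199002
clip [ 0.27398401 -0.96173424  0.5532706   0.10518286] ((553.169677734375, 105.43124389648438), (15.431537628173828, 35.132076263427734), 15.724552154541016) 266 287 105 140 deg -15.901477
```

The clip is at about 0.25 rad and the pivot is at (0.523, 0.215). Next I press the pedal, guided by force.

```bash
python3 - <<'E'
from h import *
robot.move_gripper(0.0)
R=R_down(np.pi/2+.013)
robot.goto([.433,-.239,.2],R);f0=robot.read_force()
P=pose("wrist");p,d=robot.grab_frame("wrist");cv2.imwrite("pics/w2.png",p[...,::-1]);np.savez("pics/w2.npz",p=p,d=d,P=P)
C=cloud("wrist",d,P);m=(np.abs(C[...,2]-.117)<.008)&(p.max(2)<120)&(np.hypot(C[...,0]-.433,C[...,1]+.239)<.08)
print("pad",np.median(C[m],0),np.percentile(C[m],[2,98],axis=0),m.sum(),robot.read_t(),f0)
E
```

```text
pad [ 0.42837688 -0.23837263  0.11936888] [[ 0.40720692 -0.26938873  0.11117582]
 [ 0.45507247 -0.2079211   0.12084212]] 2501 5.1 [ 0.32191768 -0.42566675  0.37021368]
```

View pics/w2.png

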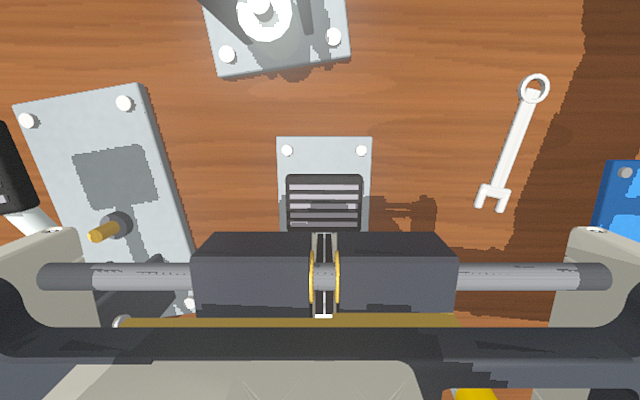

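The close view shows the pad at (325,205), directly under the fingers. It measures (0.431, -0.2385, 0.119).

```bash
python3 - <<'E'
from h import *
f0=robot.read_force()[2];x,y=.431,-.2385
robot.servo_line([x,y,.125],speed=.1)
for z,xx in((.11,x),(.1,x-.001),(.094,x-.002),(.091,x-.003),(.089,x-.003),(.0875,x-.003),(.086,x-.003),(.0845,x-.003),(.083,x-.003),(.0815,x-.003)):
    robot.servo_line([xx,y,z],speed=.04);robot.dwell(.1);f=robot.read_force()[2]-f0;print(z,robot.read_position()[2],round(f,1))
    if f>28: break
robot.dwell(.5);print(robot.read_force()-0,robot.read_t())
robot.servo_line([x,y,.2],speed=.12);robot.dwell(.3);print(robot.read_force(),robot.read_t())
P=pose("wrist");p,d=robot.grab_frame("wrist");C=cloud("wrist",d,P);m=(np.abs(C[...,2]-.11)<.02)&(p.max(2)<120)&(np.hypot(C[...,0]-.433,C[...,1]+.239)<.06)
print("pad",np.median(C[m],0),m.sum())
E
```

```text
0.11 0.1101178124285075 8.0
0.1 0.10016530983579143 9.9
0.094 0.09437325318055916 12.1
0.091 0.09169527091049215 12.9
0.089 0.08970559166686791 12.6
0.0875 0.08874022983295872 18.5
0.086 0.08845490991597764 33.1
[-11.27381482   4.80377282  31.06269662] 9.425
[-0.54840331  1.19637089  0.04234117] 10.825
pad [ 0.42821181 -0.23852013  0.11946199] 2405
```

The force rose steeply to 33 N at the stop, and the pad is back at 119 mm. Next I pinch the lever blade and pull it along its arc, starting with 0.20 rad and then a check.

```bash
cat >> h.py <<'E'
A=.0195;PV=np.array([.523,.215])
def lev(th,z=.084): 
    b=A+th; return [PV[0]-.12*np.sin(b),PV[1]+.12*np.cos(b),z],R_down(b+np.pi)
def pull(t0,t1):
    for th in np.linspace(t0,t1,max(2,int(abs(t1-t0)/.04)+2))[1:]: robot.servo_line(*lev(th),speed=.04)
def look(k):
    for n in("top","scene"):
        p,d=robot.grab_frame(n);np.savez(f"pics/{n}{k}.npz",p=p,d=d)
        s=p[130:290,150:310] if n=="top" else p[160:260,350:510]
        cv2.imwrite(f"pics/{n}{k}.png",cv2.resize(s[...,::-1],None,fx=4,fy=4,interpolation=cv2.INTER_CUBIC)[:600])
E
python3 - <<'E'
from h import *
robot.servo_line([.431,-.2385,.26],speed=.2)
robot.goto(*lev(0,.25));robot.move_gripper(.5)
robot.servo_line(lev(0,.16)[0],speed=.12);robot.servo_line(lev(0)[0],speed=.06)
print(robot.read_force(),robot.read_t())
robot.move_gripper(0);print(robot.read_grip_width()*88,robot.read_finger_force(),robot.read_force())
pull(0,.2);robot.dwell(.2);print(robot.read_force(),robot.read_position(),lev(.2)[0],robot.read_t())
look(3)
E
```

```text
[ 0.17720076  1.0823209  -0.22333902] 16.6167
11.77953144488309 30.00288873910904 [-3.35995319  0.65266871  2.43077213]
[ 5.06038815  1.47550662 -2.31708516] [0.49735497 0.33239028 0.0840729 ] [np.float64(0.4968710023482601), np.float64(0.3321207730580505), 0.084] 18.9417
```

View pics/scene3.png

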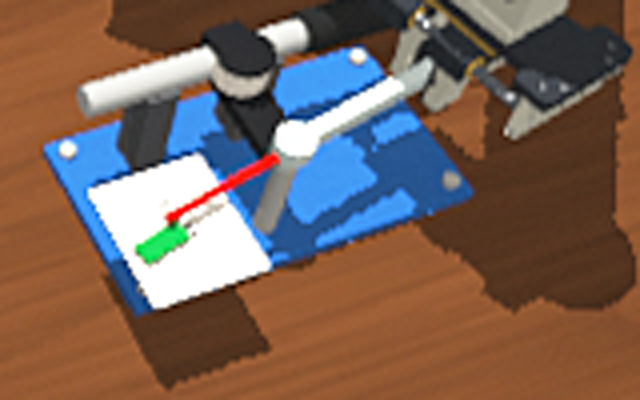

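View pics/top3.png

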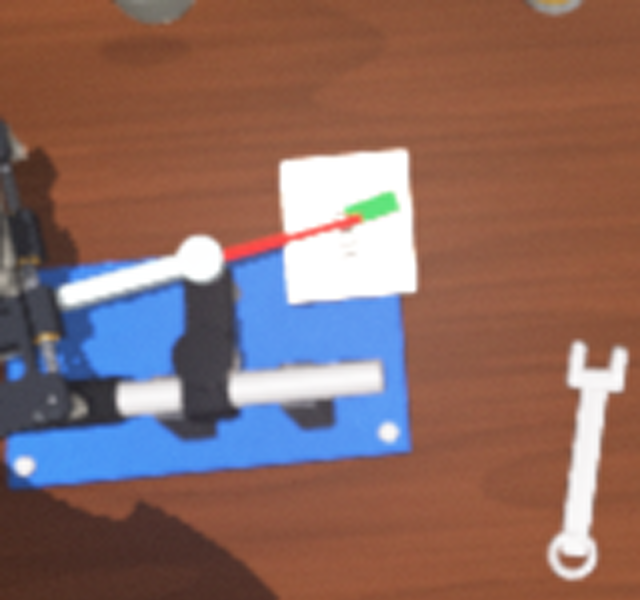

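In both crops the pointer tip stands just short of the clip's middle line (scene crop (172,217) against the clip at (163,243); top crop (358,218) against (372,207)). I'll pull the remaining ~0.05 rad and measure.

```bash
python3 - <<'E'
from h import *
pull(.2,.25);robot.dwell(.3);look(4)
for n in("top","scene"):
  p=np.load(f"pics/{n}4.npz")['p'].astype(int);P=pose(n)
  ok=np.zeros((400,640),bool)
  if n=="top": ok[160:210,205:260]=1
  else: ok[190:235,380:435]=1
  red=big(((p[...,0]>p[...,1]+90)&(p[...,0]>p[...,2]+90)&ok).astype(np.uint8)*255)
  g=big(((p[...,1]>p[...,0]+40)&(p[...,1]>p[...,2]+25)&ok).astype(np.uint8)*255)
  for nm,m,z in(("red",red,.1),("clip",g,.0925)):
    v,u=np.nonzero(m);w=ray(n,np.c_[u,v],z,P)[:,:2];e=w[np.argmin(w[:,1])];c=w.mean(0)
    print(n,nm,len(u),"mean",c,"far",e,"ang",[np.arctan2(q[0]-PV[0],PV[1]-q[1])-A for q in(c,e)])
print(robot.read_force(),robot.read_finger_force(),robot.read_position(),lev(.25)[0],robot.read_t())
E
```

```text
top red 91 mean [0.53657983 0.16445089] far [0.54749881 0.1141129 ] ang [np.float64(0.24294970897014942), np.float64(0.21872280093012236)]
top clip 53 mean [0.55324932 0.10216479] far [0.5531053  0.08885175] ang [np.float64(0.2424252104377296), np.float64(0.21476826989646755)]
scene red 78 mean [0.53609414 0.16025276] far [0.55019629 0.1123406 ] ang [np.float64(0.21526421126409184), np.float64(0.23946882687620327)]
scene clip 65 mean [0.55559289 0.10182889] far [0.5573125  0.08493181] ang [np.float64(0.26090840388694253), np.float64(0.2384278015017451)]
[ 5.72118781  0.82301859 -3.46576242] 30.114629566669464 [0.49161725 0.33105216 0.08407841] [np.float64(0.49105005784968425), np.float64(0.3306684969928782), 0.084] 19.9417
```

View pics/top4.png

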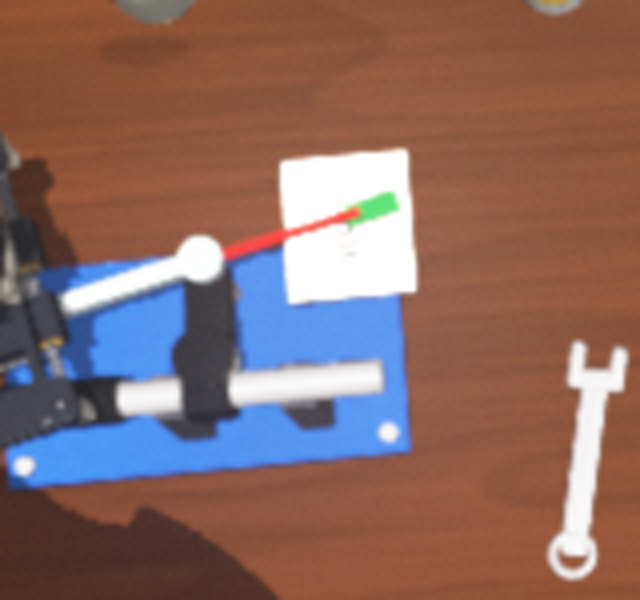

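The pointer lies over the green clip (crop (357,212) against (373,207)), about 1–2 mm from its middle line and well inside the 9 mm allowed. Handing in.

```bash
python3 -c "
from rig import robot
print(robot.job_done(), robot.read_t())"
```

```text
the job is handed in; nothing more can be done
the job is handed in; nothing more can be done
```

The job is handed in, though the interface gave no verdict: I pressed the pedal to its stop and it came back up, and the gripper now holds the lever with the pointer about 1–2 mm from the clip's middle line.

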